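# Empty the scoop of used syringes through the waste bin's flap

## Robot

A 6-joint arm with a two-finger parallel gripper is mounted at the origin on the work surface. World frame = base frame: x ahead of the robot, y to its left, z up, the work surface at z = 0. Lengths are in m, angles in degrees, forces in N, time in s.
With the tool pointing down it reaches from about 0.4 to 0.825 m from the base axis. Payload 7 kg.
Tool frame: the origin (TCP) lies at the very end of the fingers, on their centre line; the grasp point (between the pads) lies 19 mm behind it (ctrl.grip_point_offset is the distance from the TCP to the grasp point, in m); x points along the fingers, z is the direction in which the jaws open and shut, and the axes are right-handed (so a half turn about x gives the same grasp; the last joint's range is limited). The gripper opens to 88 mm and grips with 3 to 60 N. Pads are 19 mm wide; open, the fingers measure 130 mm over their backs; the gripper's body (78 mm by 193 mm) begins 47 mm behind the grasp point.
Start: joints at [91.335, 20.546, 0.682, 0, -70.136, -16.507], TCP at [0.177, 0.651, 0.187] pointing down, gripper open.
Joint ranges: [-176.03, 176.03], [-82.01, 121.73], [-58.28, 71.71], [-173.87, 95.51], [-174.79, -0.11], [-173.66, 173.66]. Speed limits (degrees/s): [136.94, 136.94, 172.46, 180, 180, 180].

## Interface

Orientations are given as [roll, pitch, yaw] about the fixed x, y, z axes, in that order (R = Rz(yaw) Ry(pitch) Rx(roll)).
In Python, from plant import get_obs, snapshot, calibration, close_job, ctrl gives the robot as it stands.
- The arm moves only by the tool move_arm, never from a script. Its argument "commands" is a list that holds one entry, the list of rows, each a list of 4 numbers: the shift along the tool's x, y, z in cm, then the turn about the tool's x in rad. In form: [[[dx, dy, dz, spin], ...]]. A call has 1 to 8 rows; each row shifts and turns the commanded pose from where the row before left it, along the tool's axes as they then stand; what a row does not reach is not made up. A row lasts 1/10 s, in which the tool goes at most 50 mm and 8.59 degrees, less where a joint would pass 70% of its speed; a pose out of reach is approached as far as the arm can. A call with a gripper value outside its range is refused whole. "jaw" is the finger opening in cm, from 0 to 8.76, set as the call begins (left out, the last holds). The fingers move at their own pace and stop on an object; the grip force is fixed at half the most. Time passes only in rows, so rows that do not move let the fingers close. It gives the time, the measured TCP pose, the force and the opening at its end, in the units of the state.
- get_obs(): the state, without advancing time (a new reading comes with each control period).
- snapshot(name): name is "scene" or "top" or "wrist"; returns (picture, depth): 384x512x3 uint8, red, green, blue; 384x512 float32, m along the optical axis (not along the pixel's ray), 0 where there is no reading.
- calibration(name): a dict with "mtx" (3x3 intrinsics, pixels), "k1" (the pictures are not rectified: a ray, as slopes to the right and down, at radius r is drawn at 1 + k1 r^2 times it, then the intrinsics apply), "T" (4x4, takes a point from camera to world coordinates); the wrist camera has in their place "tool_from_camera" (4x4, takes a point from camera to tool coordinates, whose origin is the TCP and whose axes are the tool frame's). Camera axes: x right, y up, looking along -z (the intrinsics and any distortion apply to the point x, -y, -z); pixel columns grow to the right and rows downward; lengths in m; the calibration is good to about 2 mm. A picture is of the moment at which its call begins: read the wrist's pose just before it. calibration takes no time and is no camera call.
- close_job(): hands the job in, once; it reports no verdict.
The state is a dict: "clock": time; "joint_pos": joint angles; "qvel": joint speeds; "tau": joint torques, N m; "tool_pos": TCP position; "orientation": TCP orientation; "force": force on the tool from outside, world axes, zero at the start; "moment": the same for the moment, N m; "opening": finger opening in m.
Only numpy, scipy, OpenCV 4.12 (cv2) and the standard library are available. Lean on these libraries where they do the work, as an engineer would, in place of code of your own. Each camera call takes 0.05 s, during which the arm holds its last target. There are 200 camera calls.

## Task

Clear the used colour syringes away: pick up the steel scoop by its blue handle, push the waste bin's red flap inwards with the scoop's front rim and tip all three syringes through it into the bin. Keep the gripper off the syringes and the bin. Then set the empty scoop back down flat on its black rubber mat, with the flap closed again, and leave the cups, jars and bottles standing where they are.

Things in the scene. Friction and masses are not known exactly. Their poses are not given: they have to be found in the camera images.
- scoop: flat steel scoop, open at top and mouth, blue handle behind, 0.11 to 0.22 kg. Origin: centre of the pan's underside; x points out of the mouth, away from the handle; z up. Pan 138 mm long (x -69 to +69), 100 mm wide; walls 50 mm high; walls and floor 3 mm thick, the flat floor ends in a plain lip at x +69. The side walls' upper front corners, at x +58, z 50, meet the flap first.
- scoop_grip (a point): middle of the scoop's blue handle, at x -115, y 0, z 38 mm in the scoop's frame, same axes. The handle is a straight bar 20 mm wide (y), 24 mm high (z 26 to 50), from the back wall at x -69 to x -165.
- mat: black rubber mat, 200 x 150 x 3 mm, fixed; the scoop starts on it. Origin: centre of its underside, on the bench; x along its 200 mm side.
- bin: yellow counter-top waste bin, 240 x 240 mm, 250 mm tall, hollow, fixed. Origin: centre of its underside; -x is its front, z up. Upright front wall up to z 130 mm; above it a face slopes back at 45 degrees, from x -120, z 130 up to x 0, z 250 mm; flat top behind. The red flap closes the opening in this face.
- bin_mouth (a point): centre of the opening in the sloping face, at x -60, y 0, z 190 mm of the bin, same axes: inwards through the face is (+0.71, 0, -0.71), up the slope (+0.71, 0, +0.71). The opening is 180 mm wide and 140 mm up the slope, 70 mm either way from here.
- flap (a joint): angle of the red flap, 135 mm long, hinged along the opening's upper edge: 0 shut (flush in the face, it cannot come outwards), grows as it swings into the bin, stop at 1.25 rad. A spring shuts it: about 0.05 N m just open, 0.12 N m at 0.8 rad, so 0.6 to 2 N pressed at its middle.
- syringe_a: used plastic dosing syringe with a red band, no needle, 88 mm long over all, barrel 19 mm thick, finger flange 26 mm wide, 16 g; starts lying in the scoop along its length. Origin on the underside below the middle of its length, x along the barrel towards the nozzle. Slides on the scoop's floor with friction of about 0.5 to 0.7.
- syringe_b: used plastic dosing syringe with a blue band, no needle, 88 mm long over all, barrel 19 mm thick, finger flange 26 mm wide, 16 g; starts lying in the scoop along its length. Origin on the underside below the middle of its length, x along the barrel towards the nozzle. Slides on the scoop's floor with friction of about 0.5 to 0.7.
- syringe_c: used plastic dosing syringe with an orange band, no needle, 88 mm long over all, barrel 19 mm thick, finger flange 26 mm wide, 16 g; starts lying in the scoop along its length. Origin on the underside below the middle of its length, x along the barrel towards the nozzle. Slides on the scoop's floor with friction of about 0.5 to 0.7.
- colour_pot: bystander: small white-capped colour pot, 40 mm wide, 62 mm tall. Origin: centre of its underside.
- mixing_cup: bystander: blue open mixing cup, 68 mm wide at the rim, 75 mm tall. Origin: centre of its underside.
- stain_jar: bystander: amber jar with red lid, 60 mm wide, 85 mm tall. Origin: centre of its underside.
- waste_cup: bystander: orange open cup, 80 mm wide, 85 mm tall. Origin: centre of its underside.
- colour_bottle: bystander: green bottle with red cap, 64 mm wide, 170 mm tall. Origin: centre of its underside.
- pigment_jar: bystander: clear jar with yellow lid, 66 mm wide, 90 mm tall. Origin: centre of its underside.
- thinner_bottle: bystander: amber bottle with white cap, 66 mm wide, 160 mm tall. Origin: centre of its underside.

How it is judged:
By the outcome, as a careful person would: the job done as asked, in the order asked, and still so for the second after the job is handed in, with the robot touching nothing.
It also fails if it takes over 64 s, if anything falls off the work surface, if the arm or the gripper's body presses on something with over 40 N, if the wrist force passes 120 N, or if a joint passes its speed limit or range.

## Working session

There is one attempt and no reset: what is moved stays moved. The work goes in short steps, Python scripts to look and compute and a tool call to move; the robot and the scene stay as the last step left them, time stands still between calls to the robot, and variables do not carry over. Pictures are saved under pics/ and viewed, about 8 in all and at most 12, crops included, and the job is handed in when it is done.

Besides the shell and the picture viewer there is one more tool, called as name(argument=value, ...) on one line, values as JSON. move_arm: Moves the arm, as the interface text tells. Its arguments: {"type":"object","properties":{"commands":{"type":"array"},"jaw":{"type":"number"}},"required":["commands"]}

```bash
ls; mkdir -p pics; python3 - <<'E'
from plant import get_obs,snapshot,calibration,ctrl
import cv2,numpy as np
print(get_obs()); print(ctrl.grip_point_offset)
for n in("scene","top"):
    p,d=snapshot(n); cv2.imwrite(f"pics/{n}0.png",p[:,:,::-1]); np.save(f"{n}0.npy",d); c=calibration(n); print(n,c)
print(calibration("wrist"))
E
```

```text
pics
{'clock': 0.0, 'joint_pos': array([ 9.13356036e+01,  2.05889208e+01,  6.34236892e-01, -2.10536897e-02,
       -7.01365539e+01, -1.65074255e+01]), 'qvel': array([ 0.03362913,  0.06594517, -0.07848757,  0.08233958, -0.0747688 ,
       -0.02287931]), 'tau': array([-3.00520887e-04, -5.82728148e+01,  2.93062985e+01,  6.99721590e+00,
        7.21115386e-03, -1.57540599e-04]), 'tool_pos': array([0.17653144, 0.65092841, 0.18615171]), 'orientation': array([   4.26957561,   89.90663937, -100.90941564]), 'force': array([0.32881898, 0.3707205 , 0.11616154]), 'moment': array([-0.0489769 ,  0.02908751, -0.05260698]), 'opening': 0.0874033569693351}
0.0188
scene {'mtx': array([[418.57585514,   0.        , 256.2812076 ],
       [  0.        , 418.57585514, 192.99233122],
       [  0.        ,   0.        ,   1.        ]]), 'k1': -0.13597869144988464, 'T': array([[ 0.83608975, -0.42764301,  0.343621  ,  1.05197401],
       [ 0.54858051,  0.64756679, -0.52888248, -0.68027267],
       [ 0.00365535,  0.630697  ,  0.77602058,  1.17252468],
       [ 0.        ,  0.        ,  0.        ,  1.        ]])
[... 397 characters left out ...]
 2.22740626e-01,  9.74877530e-01,
         1.45778978e+00],
       [ 0.00000000e+00,  0.00000000e+00,  0.00000000e+00,
         1.00000000e+00]])}
{'mtx': array([[307.04971942,   0.        , 251.82589791],
       [  0.        , 307.04971942, 190.11285089],
       [  0.        ,   0.        ,   1.        ]]), 'k1': -0.029535199992268366, 'tool_from_camera': array([[-4.99947683e-04,  2.82264173e-01, -9.59336587e-01,
        -1.97259706e-01],
       [ 7.59133729e-05,  9.59336715e-01,  2.82264171e-01,
         7.60570086e-02],
       [ 9.99999872e-01,  6.82908422e-05, -5.01045793e-04,
         9.35656446e-04],
       [ 0.00000000e+00,  0.00000000e+00,  0.00000000e+00,
         1.00000000e+00]])}
```

View pics/scene0.png

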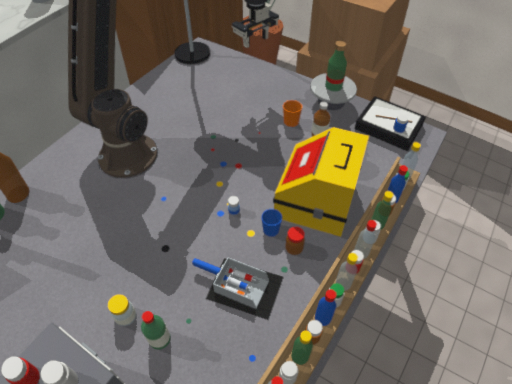

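View pics/top0.png

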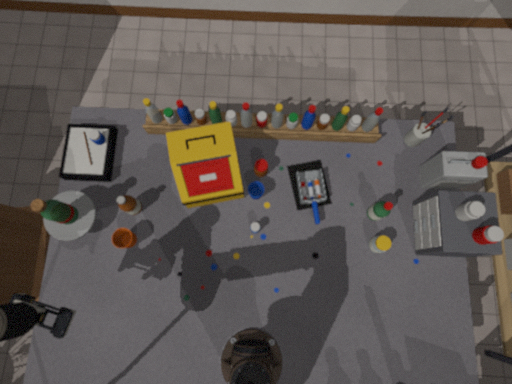

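The scene view shows the scoop on its mat at about (240,283) and the bin at about (325,180). In the top view the scoop is at (310,187) with its handle towards the robot, and the bin is at (205,165) with the flap facing the robot.

```bash
cat > h.py <<'E'
import numpy as np,cv2
from plant import get_obs,snapshot,calibration
from scipy.spatial.transform import Rotation as Ro
def rays(c,shape=(384,512)):
    K=c["mtx"];v,u=np.mgrid[:shape[0],:shape[1]]
    p=np.stack([u,v],-1).reshape(-1,1,2).astype(np.float64)
    q=cv2.undistortPointsIter(p,K,np.array([c["k1"],0,0,0.]),None,None,(3,50,1e-9)).reshape(*shape,2)
    return np.stack([q[...,0],-q[...,1],-np.ones(shape)],-1)
def tool():
    o=get_obs();T=np.eye(4);T[:3,:3]=Ro.from_euler('xyz',o["orientation"],degrees=True).as_matrix();T[:3,3]=o["tool_pos"];return T,o
def cloud(n,p=None,d=None):
    T=None
    c=calibration(n)
    if n=="wrist": T=tool()[0]@c["tool_from_camera"]
    else: T=c["T"]
    if p is None: p,d=snapshot(n)
    P=rays(c)*d[...,None]
    W=P@T[:3,:3].T+T[:3,3]; W[d==0]=np.nan
    return p,W,T
def hsv(p): return cv2.cvtColor(p,cv2.COLOR_RGB2HSV)
E
python3 - <<'E'
from h import *
for n in("scene","top"):
    p=cv2.imread(f"pics/{n}0.png")[:,:,::-1].copy();d=np.load(f"{n}0.npy")
    p,W,T=cloud(n,p,d);H=hsv(p)
    def rep(name,m):
        k,l,s,_=cv2.connectedComponentsWithStats(m.astype(np.uint8))
        i=1+np.argmax(s[1:,4]);m=l==i;X=W[m];X=X[~np.isnan(X[:,0])]
        print(n,name,len(X),"mean",X.mean(0).round(3),"p2",np.percentile(X,2,0).round(3),"p98",np.percentile(X,98,0).round(3)); return X
    reg=(W[...,2]>-.02)&(W[...,0]<1.1)
    bl=(H[...,0]>100)&(H[...,0]<125)&(H[...,1]>150)&(H[...,2]>60)&reg
    box=lambda a,b,c,e:(W[...,0]>a)&(W[...,0]<b)&(W[...,1]>c)&(W[...,1]<e)
    X=rep("handle",bl&box(.4,.75,-.35,-.1))
    c=np.cov(X[:,:2].T);w,v=np.linalg.eigh(c);print(" axis deg",np.degrees(np.arctan2(v[1,1],v[0,1])))
    ye=(H[...,0]>20)&(H[...,0]<35)&(H[...,1]>180)&(H[...,2]>90)
    X=rep("bin",ye&box(.5,1.1,0,.5))
    t=X[abs(X[:,2]-.25)<.008];
    if len(t)>20: r=cv2.minAreaRect((t[:,:2]*1000).astype(np.float32));print(" top rect",r)
    rd=((H[...,0]<8)|(H[...,0]>172))&(H[...,1]>160)&box(.5,1.0,0.05,.4)
    X=rep("flap",rd)
    q=np.c_[X[:,:2],np.ones(len(X))];f=np.linalg.lstsq(q,X[:,2],rcond=None)[0];print(" flap plane z=",f, "dir",np.degrees(np.arctan2(f[1],f[0])))
    dk=(p.max(-1)<38)&box(.5,.9,-.4,-.1)&(abs(W[...,2])<.015)
    X=rep("mat",dk)
    print(" matrect",cv2.minAreaRect((X[:,:2]*1000).astype(np.float32)))
    b=box(.4,.95,-.4,-.05)
    m=b&(W[...,2]>.03)&(W[...,2]<.07)
    X=rep("scoopwall",m);print(cv2.minAreaRect((X[:,:2]*1000).astype(np.float32)))
i=cv2.imread("pics/top0.png")[140:240,230:340];cv2.imwrite("pics/c.png",cv2.resize(i,None,fx=5,fy=5,interpolation=cv2.INTER_CUBIC))
E
```

```text
scene handle 176 mean [ 0.584 -0.239  0.051] p2 [ 0.541 -0.252  0.042] p98 [ 0.624 -0.226  0.056]
 axis deg -170.27461284109705
scene bin 4347 mean [0.769 0.16  0.21 ] p2 [0.618 0.07  0.111] p98 [0.863 0.325 0.253]
 top rect ((782.514892578125, 217.4808349609375), (124.93405151367188, 250.36282348632812), 13.57337474822998)
scene flap 769 mean [0.672 0.189 0.191] p2 [0.618 0.113 0.145] p98 [0.724 0.273 0.235]
 flap plane z= [ 0.97959099  0.23736833 -0.51213492] dir 13.621013612952241
scene mat 264 mean [ 0.711 -0.278  0.003] p2 [ 0.647 -0.294 -0.002] p98 [ 0.777 -0.26   0.008]
 matrect ((712.1300659179688, -278.5645446777344), (140.7404327392578, 23.453453063964844), 9.431700706481934)
scene scoopwall 718 mean [ 0.925 -0.244  0.051] p2 [ 0.918 -0.395  0.046] p98 [ 0.941 -0.058  0.067]
((932.5347900390625, -225.24636840820312), (30.96139144897461, 349.2394714355469), 0.08664365112781525)
top handle 106 mean [ 0.58  -0.235  0.047] p2 [ 0.538 -0.253 -0.   ] p98 [ 0.62  -0.221  0.057]
 axis deg -171.35286618060042
top bin 2794 mean [0.743 0.208 0.225] p2 [0.596 0.079 0.121] p98 [0.85  0.327 0.254]
 top rect ((780.5828857421875, 217.96633911132812), (130.8036346435547, 236.66998291015625), 13.068255424499512)
top flap 1287 mean [0.671 0.193 0.193] p2 [0.616 0.11  0.146] p98 [0.725 0.275 0.235]
 flap plane z= [ 0.93241121  0.21385076 -0.47444515] dir 12.91751946749518
top mat 390 mean [ 0.735 -0.182  0.002] p2 [ 0.606 -0.258 -0.005] p98 [ 0.808 -0.132  0.009]
 matrect ((706.69921875, -212.09420776367188), (191.53244018554688, 139.0441131591797), 13.103521347045898)
top scoopwall 327 mean [ 0.939 -0.225  0.052] p2 [ 0.931 -0.392  0.044] p98 [ 0.949 -0.056  0.067]
((939.3574829101562, -224.02821350097656), (21.244998931884766, 346.521728515625), 0.022397054359316826)
```

View pics/c.png

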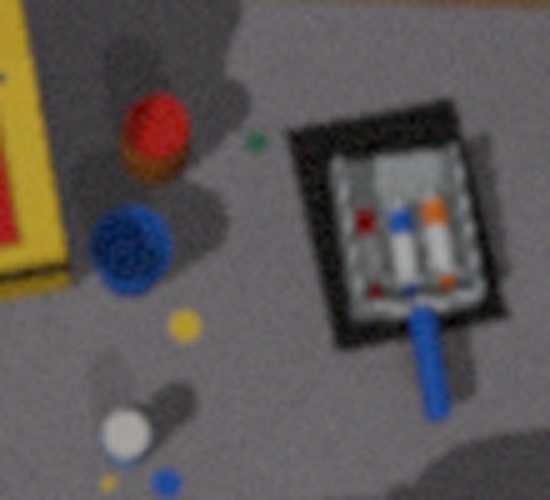

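The crop shows the three syringes lying lengthwise in the pan with the handle pointing to the bottom of the picture. The blue cup is close to the bin's right side. Next I plan a hover pose over the handle.

```bash
cat >> h.py <<'E'
def plan(x,y,z,yaw_scoop):
    """tool shift (cm) and spin (rad) to bring TCP to x,y,z with jaw axis across a scoop at yaw_scoop"""
    T,o=tool();R=T[:3,:3];zt=R[:,2]
    d=R.T@(np.array([x,y,z])-T[:3,3])*100
    a=np.arctan2(zt[1],zt[0]); best=None
    e=[(np.radians(yaw_scoop+s)-a+np.pi)%(2*np.pi)-np.pi for s in(90,-90)]
    # tool x down: +spin => -yaw
    sp=[-k for k in e]
    print("t",o["clock"],"tcp",T[:3,3].round(4),"jaw yaw",np.degrees(a).round(2),"x",R[:,0].round(3),"y",R[:,1].round(3),"z",zt.round(3))
    print("shift cm (tool axes now)",d.round(2),"spin options",np.round(sp,3),"j6",o["joint_pos"][5].round(1))
E
python3 -c "
from h import *
plan(.584,-.238,.12,9.5)"
```

```text
t 0.1 tcp [0.1766 0.651  0.1862] jaw yaw -105.18 x [-0.    -0.002 -1.   ] y [ 0.965 -0.262  0.   ] z [-0.262 -0.965  0.002]
shift cm (tool axes now) [ 6.74 62.6  75.12] spin options [ 2.711 -0.431] j6 -16.5
```

move_arm(commands=[[[0,3,3.6,0],[0,3,3.6,0],[0,3,3.6,0],[0,3,3.6,0],[0,3,3.6,0],[0,3,3.6,0],[0,3,3.6,0],[0,3,3.6,0]]], jaw=8.7)

```text
clock: 0.9
tool_pos: [0.3331, 0.3087, 0.187]
orientation: [-74.1, 90.0, -179.3]
force: [0.9, 0.2, 0.5]
opening: 0.0866
```

move_arm(commands=[[[0,3,3.6,0],[0,3,3.6,0],[0,3,3.6,0],[0,3,3.6,0],[0,3,3.6,0],[0,3,3.6,0],[0,3,3.6,0],[0,3,3.6,0]]])

```text
clock: 1.7
tool_pos: [0.4895, -0.0321, 0.1871]
orientation: [151.4, 90.0, 46.2]
force: [0.8, 0.9, -0.4]
opening: 0.0869
```

move_arm(commands=[[[0,3,3.6,0],[0,3,3.6,0],[0,3,3.6,0],[0,3,3.6,0],[0,2.6,3.1,0],[0,0,0,-0.14],[0,0,0,-0.145],[0,0,0,-0.146]]])

```text
clock: 2.5
tool_pos: [0.5839, -0.2378, 0.1861]
orientation: [-111.4, 89.9, 168.4]
force: [0.8, -0.9, -0.1]
opening: 0.0871
```

```bash
python3 -c "
from h import *
plan(.584,-.238,.12,9.5)
p,W,T=cloud('wrist');cv2.imwrite('pics/w1.png',p[:,:,::-1]);H=hsv(p)
m=(H[...,0]>100)&(H[...,0]<125)&(H[...,1]>150)&(abs(W[...,2]-.053)<.012)
X=W[m];print(len(X),X.mean(0),X[:,:2].min(0),X[:,:2].max(0))
r=cv2.minAreaRect((X[:,:2]*1000).astype(np.float32));print(r)
w,v=np.linalg.eigh(np.cov(X[:,:2].T));print(np.degrees(np.arctan2(v[1,1],v[0,1])))
np.save('w1.npy',W)
"
```

```text
t 2.5 tcp [ 0.5839 -0.2378  0.1861] jaw yaw -80.2 x [-0.002  0.    -1.   ] y [ 0.985  0.17  -0.002] z [ 0.17  -0.985 -0.001]
shift cm (tool axes now) [6.61 0.02 0.03] spin options [-3.136  0.005] j6 104.3
2810 [ 0.62197003 -0.11006959  0.05170618] [ 0.53524215 -0.25341412] [0.68831516 0.04017906]
((624.7517700195312, -115.28997802734375), (318.4565124511719, 84.00345611572266), 69.95712280273438)
72.16435105049739
```

View pics/w1.png

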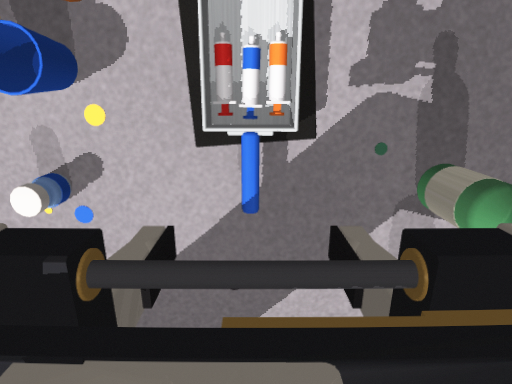

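The wrist view shows the handle running from (250,133) to (250,213), centred between the fingers and lined up with the tool. I'll restrict the mask to the handle and compute the refined grasp.

```bash
python3 -c "
from h import *
W=np.load('w1.npy');p=cv2.imread('pics/w1.png')[:,:,::-1].copy();H=hsv(p)
m=(H[...,0]>100)&(H[...,0]<125)&(H[...,1]>150);m[:,:235]=0;m[:,265:]=0;m[:134]=0;m[220:]=0
X=W[m&(abs(W[...,2]-.053)<.006)];print(len(X),X.mean(0))
r=cv2.minAreaRect((X[:,:2]*1000).astype(np.float32));print(r)
w,v=np.linalg.eigh(np.cov(X[:,:2].T));print(np.degrees(np.arctan2(v[1,1],v[0,1])))
u=np.array([np.cos(np.radians(9.5)),np.sin(np.radians(9.5))]);s=X[:,:2]@u;print('along',np.percentile(s,[1,99]), 'tcp', np.array([.5839,-.2378])@u)
m=(W[...,2]>.045)&(W[...,2]<.06)
m[:,:190]=0;m[:,320:]=0;m[140:]=0;Y=W[m];print(cv2.minAreaRect((Y[:,:2]*1000).astype(np.float32)))
"
```

```text
1327 [ 0.58138794 -0.23693385  0.05180892]
((579.56640625, -237.0137176513672), (89.25428771972656, 18.55147933959961), 10.14196491241455)
-170.01122640318388
along [0.48931825 0.57664241] tcp 0.5366438420639202
((684.5078735351562, -219.23341369628906), (135.34222412109375, 101.5703353881836), 9.40808391571045)
```

move_arm(commands=[[[4,0,-0.1,0],[4,0,0,0],[4,0,0,0],[3,0,0,0],[1.4,0,0,0],[0,0,0,0]]])

```text
clock: 3.15
tool_pos: [0.5827, -0.236, 0.0211]
orientation: [-106.5, 89.8, 173.0]
force: [-0.4, -0.3, -0.5]
opening: 0.0868
```

move_arm(commands=[[[0,0,0,0],[0,0,0,0],[0,0,0,0],[0,0,0,0],[0,0,0,0],[0,0,0,0],[0,0,0,0],[0,0,0,0]]], jaw=1.0)

```text
clock: 3.95
tool_pos: [0.5841, -0.2363, 0.023]
orientation: [-86.2, 90.0, -166.7]
force: [0.2, 0.3, 0.1]
opening: 0.0282
```

move_arm(commands=[[[0,0,0,0],[-0.5,0,0,0],[-1,0,0,0],[-1,0,0,0],[-1,0,0,0],[-0.5,0,0,0],[0,0,0,0],[0,0,0,0]]])

```text
clock: 4.75
tool_pos: [0.584, -0.2362, 0.0631]
orientation: [113.9, 90.0, 33.4]
force: [0.8, 0.8, -0.6]
opening: 0.0098
```

```bash
python3 -c "
from h import *
o=get_obs();print(o['force'],o['moment'],o['opening'])
p,W,T=cloud('wrist');cv2.imwrite('pics/w2.png',p[:,:,::-1]);np.save('w2.npy',W)
q,d=snapshot('scene');cv2.imwrite('pics/s2.png',cv2.resize(q[220:330,170:310,::-1],None,fx=4,fy=4))
"
```

```text
[ 0.76872125  0.75842209 -0.55283688] [-0.00057791 -0.01624661 -0.01854022] 0.00975642953305772
```

View pics/w2.png

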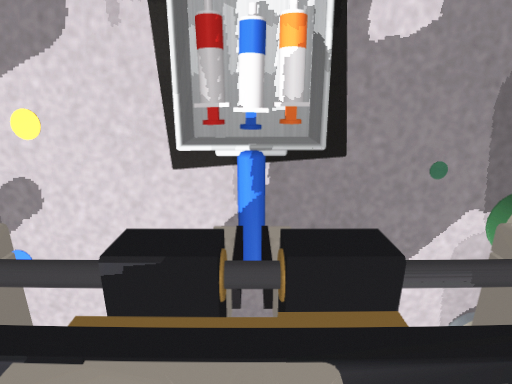

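The fingers had not finished closing when I lifted, so the handle slipped free and the scoop still sits on its mat. I'll reopen, descend, close fully and then lift.

move_arm(commands=[[[0,0,0,0],[0,0,0,0],[0,0,0,0],[0,0,0,0],[0,0,0,0],[2,0,0,0],[2,0,0,0],[0,0,0,0]]], jaw=4.5)

```text
clock: 5.65
tool_pos: [0.582, -0.2358, 0.0205]
orientation: [-111.4, 89.7, 168.1]
force: [-0.2, 0.0, 0.4]
opening: 0.0451
```

move_arm(commands=[[[0,0,0,0],[0,0,0,0],[0,0,0,0],[0,0,0,0],[0,0,0,0],[0,0,0,0],[0,0,0,0],[0,0,0,0]]], jaw=1.0)

```text
clock: 6.45
tool_pos: [0.5841, -0.2362, 0.0231]
orientation: [-82.7, 90.0, -163.2]
force: [-0.2, 0.1, 0.8]
opening: 0.01
```

```bash
python3 -c "
from h import *
p,W,T=cloud('wrist');cv2.imwrite('pics/w3.png',p[:,:,::-1]);np.save('w3.npy',W)
H=hsv(p);m=(H[...,0]>100)&(H[...,0]<125)&(H[...,1]>150);m[:,:225]=0;m[:,285:]=0;m[:140]=0
X=W[m];print(X.min(0),X.max(0),X.mean(0))
q,d=snapshot('scene')
a=cv2.resize(q[200:330,150:320,::-1],None,fx=3,fy=3);b=p[:,:,::-1]
h=max(a.shape[0],384);c=np.zeros((h,a.shape[1]*0+1022,3),np.uint8);c[:a.shape[0],:510]=a;c[:384,510:]=b
cv2.imwrite('pics/v3.png',cv2.resize(c,None,fx=.78,fy=.78))
"
```

```text
[nan nan nan] [nan nan nan] [nan nan nan]
```

View pics/v3.png

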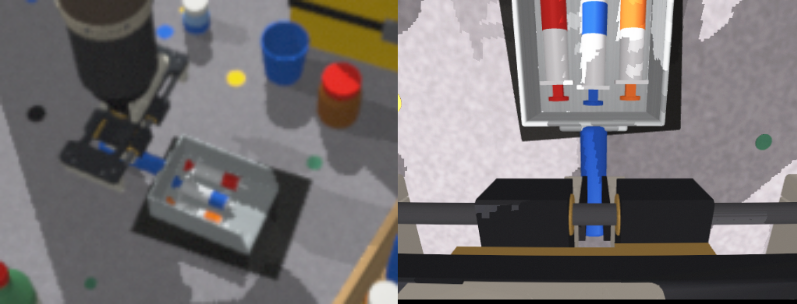

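```bash
python3 -c "
from h import *
W=np.load('w3.npy');p=cv2.imread('pics/w3.png')[:,:,::-1].copy();T,o=tool();print(o['tool_pos'],o['opening'],o['force'],o['joint_pos'].round(1))
L=(W-T[:3,3])@T[:3,:3]*1000
for r in range(160,312,12):
  print(r,[(c,tuple(np.round(L[r,c]).tolist()),p[r,c].tolist()) for c in (222,232,240,250,258,266,276)])
" | sed 's/\.0//g'
```

```text
[ 0.58413895 -0.23620948  02303611] 009669271991792818 [-0.52279097 -0.6848264   0329297 ] [ -4.3  24.7 -16.5  -0.  -48.9 103.8]
160 [(222, (-30, 44, -16), [134, 135, 136]), (232, (-32, 44, -10), [133, 135, 136]), (240, (-31, 44, -6), [192, 193, 196]), (250, (-32, 44, -0), [137, 138, 140]), (258, (-31, 44, 4), [132, 132, 135]), (266, (-32, 44, 9), [132, 134, 134]), (276, (-31, 44, 14), [130, 130, 132])]
172 [(222, (20, 25, -21), [49, 47, 44]), (232, (20, 25, -14), [43, 42, 40]), (240, (-29, 37, -6), [39, 84, 188]), (250, (-30, 37, -0), [39, 86, 191]), (258, (-30, 37, 4), [33, 73, 161]), (266, (-26, 36, 9), [30, 62, 141]), (276, (21, 25, 18), [79, 73, 75])]
184 [(222, (24, 15, -21), [217, 207, 212]), (232, (24, 15, -14), [198, 189, 195]), (240, (-28, 29, -6), [37, 84, 186]), (250, (-30, 30, -0), [43, 92, 201]), (258, (-29, 30, 4), [35, 73, 162]), (266, (-26, 29, 9), [28, 61, 139]), (276, (23, 16, 19), [131, 123, 127])]
196 [(222, (24, 6, -22), [216, 207, 213]), (232, (24, 6, -14), [189, 180, 185]), (240, (-27, 22, -6), [38, 85, 186]), (250, (-29, 23, -0), [43, 93, 203]), (258, (-29, 2
[... 1769 characters left out ...]
, 27, -3), [71, 70, 74]), (250, (-123, 28, 0), [72, 71, 74]), (258, (-123, 28, 2), [71, 69, 73]), (266, (-122, 27, 5), [71, 70, 74]), (276, (-123, 28, 7), [71, 70, 73])]
292 [(222, (-126, 26, -7), [136, 105, 54]), (232, (-85, -2, -8), [57, 55, 56]), (240, (-80, -6, -5), [34, 33, 34]), (250, (-29, -41, -0), [49, 101, 209]), (258, (-29, -42, 5), [56, 108, 213]), (266, (-85, -2, 7), [33, 32, 33]), (276, (-102, 9, 9), [130, 123, 115])]
304 [(222, (-119, 17, -8), [26, 25, 27]), (232, (-86, -8, -8), [67, 64, 64]), (240, (-83, -10, -4), [75, 70, 74]), (250, (24, -90, -1), [130, 126, 135]), (258, (23, -89, 6), [143, 136, 142]), (266, (-85, -8, 7), [30, 28, 30]), (276, (-102, 5, 9), [131, 125, 116])]
```

move_arm(commands=[[[-0.5,0,0,0],[-1,0,0,0],[-1,0,0,0],[-0.5,0,0,0],[0,0,0,0]]], jaw=1.0)

```text
clock: 7.05
tool_pos: [0.585, -0.2364, 0.0546]
orientation: [72.9, 89.9, -7.6]
force: [0.3, 0.3, 1.2]
opening: 0.01
```

```bash
python3 -c "
from h import *
p,W,Tc=cloud('wrist');cv2.imwrite('pics/w4.png',p[:,:,::-1]);T,o=tool();print(o['tool_pos'],o['opening'],o['force'],o['moment'])
L=(W-T[:3,3])@T[:3,:3]*1000
for r in range(0,300,12): print(r,[(c,tuple(np.round(L[r,c]).tolist()),p[r,c].tolist()) for c in (236,252,262)],W[r,252].round(3))
"
```

```text
[ 0.58453981 -0.23624095  0.05386721] 0.01005474301827721 [ 0.60971412 -0.5651512   0.17673859] [-0.01601581 -0.01090567 -0.03849168]
0 [(236, (48.0, 145.0, -10.0), [242, 244, 244]), (252, (48.0, 145.0, 1.0), [249, 249, 250]), (262, (48.0, 145.0, 8.0), [161, 161, 163])] [ 0.728 -0.213  0.006]
12 [(236, (48.0, 138.0, -10.0), [163, 163, 165]), (252, (36.0, 134.0, 1.0), [243, 241, 242]), (262, (49.0, 138.0, 8.0), [162, 162, 165])] [ 0.717 -0.215  0.018]
24 [(236, (48.0, 130.0, -10.0), [242, 243, 244]), (252, (28.0, 125.0, 1.0), [65, 138, 247]), (262, (33.0, 126.0, 8.0), [33, 71, 164])] [ 0.708 -0.217  0.026]
36 [(236, (49.0, 122.0, -11.0), [196, 197, 199]), (252, (29.0, 118.0, 1.0), [65, 137, 247]), (262, (33.0, 119.0, 8.0), [32, 70, 158])] [ 0.701 -0.218  0.025]
48 [(236, (49.0, 113.0, -11.0), [251, 251, 252]), (252, (29.0, 110.0, 1.0), [64, 136, 246]), (262, (32.0, 111.0, 8.0), [31, 68, 153])] [ 0.694 -0.219  0.025]
60 [(236, (48.0, 105.0, -11.0), [176, 177, 178]), (252, (30.0, 103.0, 1.0), [254, 253, 253]), (262, (34.0, 103.0, 8.0), [171, 168, 170])] [ 0.686 -0.22   0.024]
72 [(236, 
[... 2224 characters left out ...]
 1.0), [47, 98, 204]), (262, (-57.0, 9.0, 6.0), [22, 24, 30])] [ 0.566 -0.241  0.053]
252 [(236, (-71.0, 9.0, -6.0), [23, 21, 22]), (252, (1.0, -29.0, 1.0), [48, 99, 204]), (262, (-65.0, 6.0, 6.0), [20, 19, 21])] [ 0.556 -0.242  0.053]
264 [(236, (-120.0, 31.0, -4.0), [56, 54, 58]), (252, (-121.0, 32.0, 1.0), [56, 54, 57]), (262, (-121.0, 32.0, 4.0), [55, 54, 57])] [ 0.616 -0.232  0.175]
276 [(236, (-122.0, 29.0, -4.0), [68, 66, 71]), (252, (-123.0, 29.0, 1.0), [69, 67, 70]), (262, (-124.0, 30.0, 4.0), [67, 66, 69])] [ 0.613 -0.232  0.177]
288 [(236, (-122.0, 24.0, -4.0), [54, 53, 55]), (252, (-122.0, 25.0, 1.0), [70, 69, 72]), (262, (-121.0, 24.0, 4.0), [71, 70, 72])] [ 0.609 -0.233  0.176]
```

The scoop was not lifted. The wrist depth puts the visible finger ends about 43 mm behind the reported TCP, so I'll cross-check against the fixed cameras.

```bash
python3 -c "
from h import *
T,o=tool();print(o['tool_pos'])
for n in('scene','top'):
    p,W,_=cloud(n)
    if n=='scene': cv2.imwrite('pics/s5.png',cv2.resize(p[180:320,130:310,::-1],None,fx=4,fy=4))
    L=(W-T[:3,3])@T[:3,:3]*1000
    m=(abs(L[...,1])<60)&(abs(L[...,2])<70)&(L[...,0]>-200)&(L[...,0]<60)
    X=L[m];h,b=np.histogram(X[:,0],bins=np.arange(-200,61,10));print(n,list(zip(b[:-1].astype(int).tolist(),h.tolist())))
W=np.load('w1.npy');T0=np.eye(4)
"
```

```text
[ 0.58453981 -0.23624095  0.05386721]
scene [(-200, 13), (-190, 6), (-180, 16), (-170, 34), (-160, 80), (-150, 218), (-140, 105), (-130, 239), (-120, 58), (-110, 14), (-100, 2), (-90, 2), (-80, 0), (-70, 2), (-60, 4), (-50, 8), (-40, 0), (-30, 0), (-20, 0), (-10, 47), (0, 152), (10, 62), (20, 38), (30, 39), (40, 109), (50, 688)]
top [(-200, 10), (-190, 7), (-180, 6), (-170, 7), (-160, 14), (-150, 89), (-140, 6), (-130, 62), (-120, 30), (-110, 0), (-100, 0), (-90, 0), (-80, 0), (-70, 0), (-60, 0), (-50, 0), (-40, 0), (-30, 0), (-20, 0), (-10, 3), (0, 33), (10, 4), (20, 1), (30, 0), (40, 15), (50, 279)]
```

View pics/s5.png

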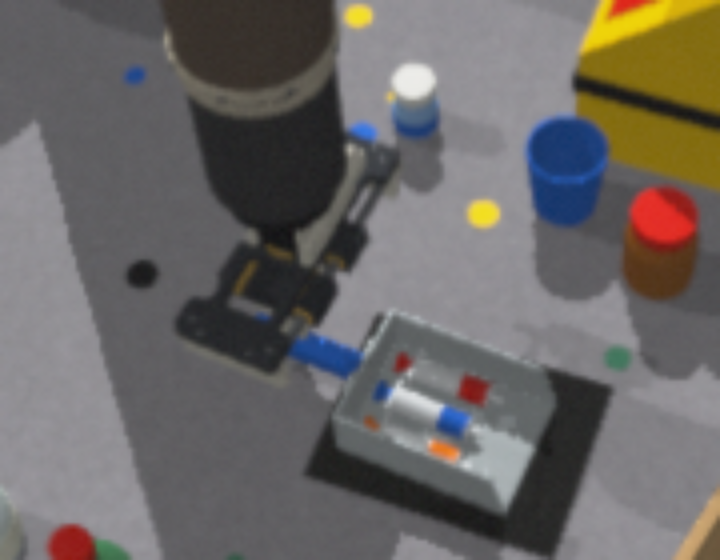

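The fixed camera agrees: the finger ends are still about 43 mm above the reported TCP, so the fingers never reached the handle. I'll go lower in steps and watch the force.

```bash
python3 -c "
from h import *
p=cv2.imread('pics/w4.png')[:,:,::-1]
p,W,_=cloud('wrist');T,o=tool();L=(W-T[:3,3])@T[:3,:3]*1000
m=(abs(L[...,2])<40)&(L[...,0]<-25)&(L[...,0]>-100)
X=L[m];print(len(X),np.percentile(X[:,0],[90,98,99.5,100]),X[X[:,0]>-60].min(0),X[X[:,0]>-60].max(0)); plan(.584,-.237,.0539,9.8)
"
```

```text
1822 [-46.68980992 -43.00944012 -40.38073541 -39.44476399] [-59.98970519  -7.16924375 -20.1155712 ] [-39.44476399  10.8966284   21.25070782]
t 7.25 tcp [ 0.5838 -0.2362  0.0527] jaw yaw -80.48 x [-0.001  0.    -1.   ] y [ 0.986  0.165 -0.   ] z [ 0.165 -0.986 -0.   ]
shift cm (tool axes now) [-0.12  0.    0.09] spin options [ 3.137 -0.005] j6 103.8
```

move_arm(commands=[[[0,0,0,0],[0,0,0,0],[0,0,0,0],[0,0,0,0],[0,0,0,0],[0,0,0,0],[2,0,0,0],[0,0,0,0]]], jaw=5)

```text
clock: 8.05
tool_pos: [0.5824, -0.2358, 0.031]
orientation: [-114.4, 89.8, 165.1]
force: [-0.6, -1.0, -0.2]
opening: 0.05
```

move_arm(commands=[[[1.5,0,0,0],[1.5,0,0,0],[1,0,0,0],[0,0,0,0]]])

```text
clock: 8.45
tool_pos: [0.5831, -0.2361, -0.0081]
orientation: [-106.9, 89.9, 172.6]
force: [-0.3, 0.8, 0.2]
opening: 0.0499
```

move_arm(commands=[[[0.8,0,0,0],[0.4,0,0,0],[0,0,0,0],[0,0,0,0],[0,0,0,0],[0,0,0,0],[0,0,0,0],[0,0,0,0]]], jaw=1.0)

```text
clock: 9.25
tool_pos: [0.5844, -0.2363, -0.0186]
orientation: [69.1, 90.0, -11.4]
force: [-0.0, 0.2, 1.9]
opening: 0.0198
```

move_arm(commands=[[[0,0,0,0],[0,0,0,0],[-0.3,0,0,0],[-0.5,0,0,0],[-0.5,0,0,0],[-0.5,0,0,0],[-0.4,0,0,0],[0,0,0,0]]])

```text
clock: 10.05
tool_pos: [0.5847, -0.2363, 0.004]
orientation: [72.5, 89.9, -7.9]
force: [0.1, -0.1, -2.2]
opening: 0.0196
```

```bash
cat >> h.py <<'E'
def tilt():
    """scoop pitch (mouth down +) from handle top line and wall tops in wrist view, tool coords"""
    p,W,_=cloud('wrist');T,o=tool();L=(W-T[:3,3])@T[:3,:3]*1000;H=hsv(p)
    m=(H[...,0]>100)&(H[...,0]<125)&(H[...,1]>130);m[:,:238]=0;m[:,266:]=0;
    m&=(L[...,1]>12)&(L[...,1]<46)&(abs(L[...,2])<8)&(L[...,0]<10)
    X=L[m];a=np.polyfit(X[:,1],X[:,0],1) if len(X)>20 else (np.nan,)
    g=(H[...,1]<60)&(L[...,1]>55)&(abs(abs(L[...,2])-48.5)<4)
    Y=L[g];Y=Y[Y[:,0]<np.nanpercentile(Y[:,0],40)] if len(Y) else Y
    b=np.polyfit(Y[:,1],Y[:,0],1) if len(Y)>20 else (np.nan,)
    print("t",o["clock"],"tcp",o["tool_pos"].round(4),"F",o["force"].round(1),"M",o["moment"].round(3),"open",round(o["opening"],4),"tilt handle",np.degrees(np.arctan(a[0])),len(X),"walls",np.degrees(np.arctan(b[0])),len(Y))
    return p,L
E
python3 -c "
from h import *
p,L=tilt();cv2.imwrite('pics/w6.png',p[:,:,::-1])
print([tuple(np.round(L[r,252]).tolist()) for r in range(0,260,12)])
"
```

```text
t 10.1 tcp [ 0.5844 -0.2362  0.0035] F [ 0.6  0.2 -2.7] M [-0.084  0.132 -0.01 ] open 0.0197 tilt handle 1.2117788875744908 1840 walls 0.5241046972585894 5505
[(-44.0, 119.0, 1.0), (-42.0, 115.0, 1.0), (-43.0, 109.0, 1.0), (-43.0, 105.0, 1.0), (-43.0, 99.0, 1.0), (-43.0, 94.0, 1.0), (-43.0, 89.0, 1.0), (-42.0, 83.0, 1.0), (-43.0, 78.0, 1.0), (-43.0, 72.0, 1.0), (-37.0, 66.0, 1.0), (-39.0, 60.0, 1.0), (-42.0, 55.0, 1.0), (-32.0, 47.0, 1.0), (-64.0, 47.0, 1.0), (-74.0, 44.0, 1.0), (-72.0, 38.0, 1.0), (-71.0, 32.0, 1.0), (-71.0, 27.0, 1.0), (-71.0, 21.0, 1.0), (-72.0, 16.0, 1.0), (-73.0, 10.0, 1.0)]
```

The scoop is gripped (opening 19.7 mm, force -2.5 N) and is still level. The interface only turns the tool about the vertical, so the scoop has to tilt by pivoting in the jaws. I'll test a marginal jaw setting here, just above the mat.

move_arm(commands=[[[0,0,0,0],[0,0,0,0]]], jaw=1.94)

```text
clock: 10.3
tool_pos: [0.5839, -0.2362, 0.0028]
orientation: [-109.5, 90.0, 170.0]
force: [0.8, 0.5, -1.6]
opening: 0.0194
```

```bash
python3 -c "
from h import *
tilt()"
```

```text
t 10.35 tcp [ 0.5839 -0.2362  0.0028] F [ 0.1  0.9 -2.6] M [-0.068  0.188 -0.011] open 0.0202 tilt handle 1.5791798560884527 1828 walls 0.4648542423084566 5482
```

move_arm(commands=[[[0,0,0,0],[0,0,0,0]]], jaw=1.98)

```text
clock: 10.55
tool_pos: [0.5842, -0.2363, 0.003]
orientation: [1.0, 90.0, -79.5]
force: [-0.2, 0.8, -0.8]
opening: 0.02
```

```bash
python3 -c "
from h import *
tilt()"
```

```text
t 10.6 tcp [ 0.5842 -0.2362  0.0031] F [ 0.1  0.5 -1.4] M [-0.033  0.079  0.005] open 0.0197 tilt handle 8.421538963895753 1906 walls 4.441814182655698 4851
```

At jaw 1.98 the scoop pivots mouth-down by gravity until the lip rests on the mat (about 7°), so the jaw opening controls the pivot. I'll raise the handle a bit more to about 14° and clamp.

move_arm(commands=[[[-0.5,0,0,0],[-0.6,0,0,0],[-0.6,0,0,0],[0,0,0,0],[0,0,0,0]]], jaw=1.98)

```text
clock: 11.1
tool_pos: [0.5845, -0.2363, 0.0207]
orientation: [72.8, 89.9, -7.7]
force: [-0.0, -0.5, 1.1]
opening: 0.0197
```

move_arm(commands=[[[0,0,0,0],[0,0,0,0]]], jaw=1.0)

```text
clock: 11.3
tool_pos: [0.5843, -0.2364, 0.0202]
orientation: [61.8, 90.0, -18.6]
force: [-0.1, -0.6, 1.8]
opening: 0.0198
```

```bash
python3 -c "
from h import *
p,L=tilt();cv2.imwrite('pics/w7.png',p[:,:,::-1])
print([tuple(np.round(L[r,252]).tolist()) for r in range(0,260,12)])
"
```

```text
t 11.35 tcp [ 0.5843 -0.2363  0.0202] F [-0.6 -0.5  2.2] M [-0.171 -0.111 -0.033] open 0.0198 tilt handle 13.735708833808728 1935 walls 8.072884240612963 4417
[(-5.0, 130.0, 1.0), (-16.0, 121.0, 1.0), (-18.0, 115.0, 1.0), (-18.0, 109.0, 1.0), (-20.0, 102.0, 1.0), (-20.0, 96.0, 1.0), (-23.0, 90.0, 1.0), (-24.0, 84.0, 1.0), (-24.0, 78.0, 1.0), (-26.0, 71.0, 1.0), (-28.0, 65.0, 1.0), (-23.0, 58.0, 1.0), (-25.0, 52.0, 1.0), (-14.0, 43.0, 1.0), (-63.0, 46.0, 1.0), (-61.0, 40.0, 1.0), (-63.0, 35.0, 1.0), (-65.0, 30.0, 1.0), (-64.0, 24.0, 1.0), (-66.0, 19.0, 1.0), (-68.0, 13.0, 1.0), (-69.0, 8.0, 1.0)]
```

move_arm(commands=[[[-0.8,0,0,0],[-1.6,0,0,0],[-2.4,0,0,0],[-2.6,-0.4,0,0],[-2.6,-0.8,0,0],[-2.6,-1.2,0,0],[-2.4,-1.6,0,0],[-1.6,-1.6,0,0]]], jaw=1.0)

```text
clock: 12.15
tool_pos: [0.5285, -0.2455, 0.188]
orientation: [65.0, 89.9, -15.4]
force: [0.2, 0.0, -2.0]
opening: 0.02
```

move_arm(commands=[[[0,-1.6,-0.6,0],[0,-1.4,-1.2,0],[0,-1.1,-1.8,0],[0,-0.8,-2.4,0],[0,-0.5,-3,0],[0,0,-3.4,0],[0,0,-3.4,0],[0,0,-3.4,0]]])

```text
clock: 12.95
tool_pos: [0.4429, -0.064, 0.1863]
orientation: [-129.6, 90.0, 149.9]
force: [0.8, 1.7, -2.9]
opening: 0.0199
```

move_arm(commands=[[[0,0,-3.4,0],[0,0,-3.4,0],[0,0,-3.4,0],[0,0,-3,-0.015],[0,0,-2.4,-0.015],[0,0,-1.8,-0.015],[0,0,-1.2,-0.015],[0,0,-0.6,0]]])

```text
clock: 13.75
tool_pos: [0.4099, 0.1246, 0.1861]
orientation: [-97.4, 90.0, -174.3]
force: [0.0, -0.2, -1.8]
opening: 0.02
```

```bash
cat >> h.py <<'E'
BC=np.array([.727,.2045]);BY=13.2
def binpose():
    T,o=tool();R=Ro.from_euler('z',BY,degrees=True).as_matrix()
    g=np.r_[T[:2,3],T[2,3]+.060]-np.r_[BC,0]
    print("grip in bin mm",(R.T@g*1000).round(1),"scoop yaw",np.degrees(np.arctan2(T[1,1],T[0,1])).round(2),"F",o["force"].round(1),"open",round(o["opening"],4),"t",o["clock"])
E
python3 -c "
from h import *
p,L=tilt();binpose()
q,d=snapshot('scene');c=np.zeros((384,800,3),np.uint8)
c[:,:512]=p[:,:,::-1];c[:288,512:]=cv2.resize(q[80:272,160:352,::-1],None,fx=1.5,fy=1.5);cv2.imwrite('pics/v8.png',c)
"
```

```text
t 13.8 tcp [0.4101 0.1247 0.1861] F [-0.1  0.9 -1.8] M [0.134 0.109 0.072] open 0.0201 tilt handle 14.252640706559506 1919 walls 8.438001189832438 4313
grip in bin mm [-326.8   -5.3  246.1] scoop yaw 12.99 F [-0.1  0.9 -1.8] open 0.0201 t 13.8
```

View pics/v8.png

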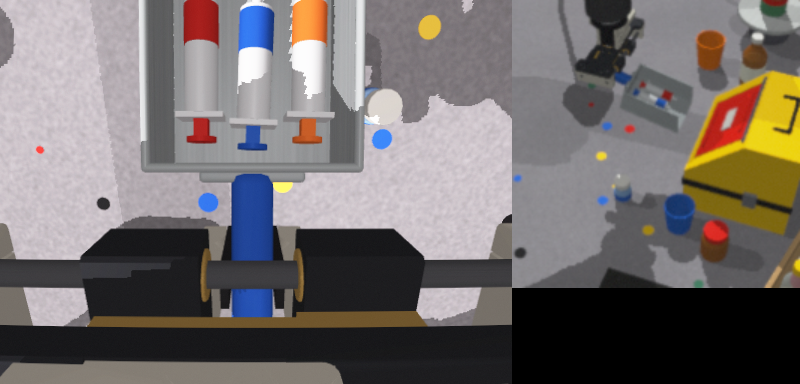

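The syringes still lie at the back of the pan, the scoop is in front of the flap, and the tilt is 14°. I'll advance through the flap.

move_arm(commands=[[[0,0.7,-0.2,0],[0,1.3,-0.2,0],[0.3,1.6,-0.1,0],[0.4,1.6,0,0],[0.4,1.6,0,0],[0.4,1.6,0,0],[0.4,1.6,0,0],[0.3,1.2,0,0]]])

```text
clock: 14.65
tool_pos: [0.5198, 0.1534, 0.163]
orientation: [-64.9, 89.9, -142.0]
force: [-2.0, 0.3, -1.8]
opening: 0.02
```

```bash
python3 -c "
from h import *
tilt();binpose()"
```

```text
t 14.7 tcp [0.5209 0.1539 0.1625] F [ 2.3 -0.  -1. ] M [-0.075 -0.15   0.007] open 0.0195 tilt handle 14.364779676502128 1854 walls 8.422797044857115 4238
grip in bin mm [-212.2   -2.2  222.5] scoop yaw 12.9 F [ 2.3 -0.  -1. ] open 0.0195 t 14.7
```

move_arm(commands=[[[0.3,1.2,0,0],[0.3,1,0,0],[0.2,0.6,0,0],[0,0.3,0,0],[0,0,0,0]]])

```text
clock: 15.2
tool_pos: [0.5486, 0.1609, 0.1559]
orientation: [-76.9, 90.0, -154.0]
force: [-1.3, -1.1, -2.7]
opening: 0.0195
```

```bash
python3 -c "
from h import *
p,L=tilt();binpose()
q,d=snapshot('scene');c=np.zeros((384,800,3),np.uint8)
c[:,:512]=p[:,:,::-1];c[:288,512:]=cv2.resize(q[80:272,200:392,::-1],None,fx=1.5,fy=1.5);cv2.imwrite('pics/v9.png',c)
"
```

```text
t 15.25 tcp [0.5483 0.1608 0.156 ] F [-1.1  0.4 -2.5] M [-0.283  0.674  0.002] open 0.0199 tilt handle 14.308355498679989 1948 walls 8.407583374657072 4327
grip in bin mm [-183.9   -1.7  216. ] scoop yaw 12.96 F [-1.1  0.4 -2.5] open 0.0199 t 15.25
```

View pics/v9.png

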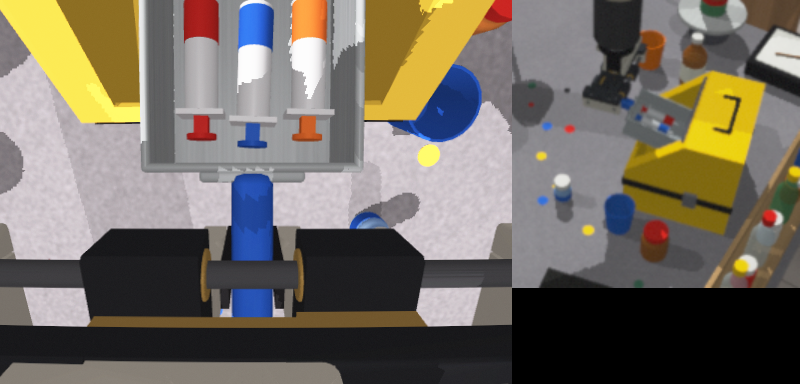

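The scoop is through the opening with the flap pushed in, and the syringes are still at the back. Next I loosen the jaw so it pivots over the opening's lower edge, while moving the grip up and in.

move_arm(commands=[[[0,0,0,0],[0,0,0,0],[0,0,0,0],[-0.3,0.5,0,0],[-0.3,0.5,0,0]]], jaw=1.98)

```text
clock: 15.8
tool_pos: [0.5587, 0.1633, 0.1626]
orientation: [97.5, 90.0, 20.5]
force: [-1.6, -1.4, -1.2]
opening: 0.0198
```

```bash
python3 -c "
from h import *
p,L=tilt();binpose()
print([tuple(np.round(L[r,252]).tolist()) for r in range(0,260,20)])"
```

```text
t 15.85 tcp [0.5598 0.1636 0.1631] F [ 0.3 -0.4  0.1] M [-0.108  0.377  0.123] open 0.0199 tilt handle 40.02663682216858 1962 walls 13.91859525907309 3780
grip in bin mm [-172.1   -1.6  223.1] scoop yaw 12.98 F [ 0.3 -0.4  0.1] open 0.0199 t 15.85
[(32.0, 139.0, 1.0), (14.0, 122.0, 1.0), (1.0, 109.0, 1.0), (-4.0, 97.0, 1.0), (-8.0, 86.0, 1.0), (-14.0, 74.0, 1.0), (-17.0, 63.0, 1.0), (-15.0, 52.0, 1.0), (-6.0, 38.0, 1.0), (-55.0, 38.0, 1.0), (-58.0, 29.0, 1.0), (-63.0, 20.0, 1.0), (-65.0, 11.0, 1.0)]
```

move_arm(commands=[[[-0.3,0.6,0,0],[-0.4,0.7,0,0],[-0.4,0.6,0,0],[-0.3,0.4,0,0],[-0.2,0.2,0,0],[0,0,0,0],[0,0,0,0]]])

```text
clock: 16.55
tool_pos: [0.5834, 0.1689, 0.1784]
orientation: [95.2, 89.9, 18.1]
force: [1.2, 0.8, -0.3]
opening: 0.0202
```

```bash
cat >> h.py <<'E'
def handle(p,L):
    H=hsv(p);m=(H[...,0]>100)&(H[...,0]<125)&(H[...,1]>130);m[:,:245]=0;m[:,259:]=0
    k,l,s,_=cv2.connectedComponentsWithStats(m.astype(np.uint8));X=L[m&(abs(L[...,1])<46)&(L[...,0]<-15)]
    X=X[X[:,1]>2]
    for _ in range(4):
        a=np.polyfit(X[:,1],X[:,0],1);r=X[:,0]-np.polyval(a,X[:,1]);X=X[abs(r)<max(3,1.5*r.std())]
    print("handle tilt",np.degrees(np.arctan(a[0])).round(1),"top at y0",a[1].round(1),len(X),"y",X[:,1].min().round(),X[:,1].max().round())
E
python3 -c "
from h import *
p,L=tilt();handle(p,L);binpose();cv2.imwrite('pics/w10.png',p[:,:,::-1])"
```

```text
t 16.6 tcp [0.5833 0.169  0.1784] F [ 1.4  0.5 -1. ] M [-0.052 -0.644  0.139] open 0.0202 tilt handle 47.37572647375202 1545 walls 34.716488006388424 1674
handle tilt 46.7 top at y0 -73.1 1113 y 3.0 34.0
grip in bin mm [-148.    -1.8  238.4] scoop yaw 12.97 F [ 1.4  0.5 -1. ] open 0.0202 t 16.6
```

The tilt is about 47°. I'll clamp and look.

move_arm(commands=[[[0,0,0,0],[0,0,0,0],[0,0,0,0]]], jaw=1.0)

```text
clock: 16.9
tool_pos: [0.5832, 0.1689, 0.1784]
orientation: [93.9, 89.9, 16.8]
force: [2.8, -0.6, 0.8]
opening: 0.0201
```

```bash
python3 -c "
from h import *
p,L=tilt();handle(p,L);binpose()
q,d=snapshot('scene');t,_=snapshot('top');c=np.zeros((384,800,3),np.uint8)
c[:,:512]=p[:,:,::-1];c[:192,512:]=cv2.resize(q[96:192,248:392,::-1],(288,192));c[192:,512:]=cv2.resize(t[120:216,150:294,::-1],(288,192));cv2.imwrite('pics/v11.png',c)
"
```

```text
t 16.95 tcp [0.5832 0.1689 0.1784] F [ 3.  -0.2 -0.5] M [-0.058 -1.263  0.16 ] open 0.0198 tilt handle 47.31090683178455 1547 walls 34.464045158159344 1683
handle tilt 46.6 top at y0 -73.0 1115 y 3.0 34.0
grip in bin mm [-148.2   -1.8  238.4] scoop yaw 12.97 F [ 3.  -0.2 -0.5] open 0.0198 t 16.95
```

View pics/v11.png

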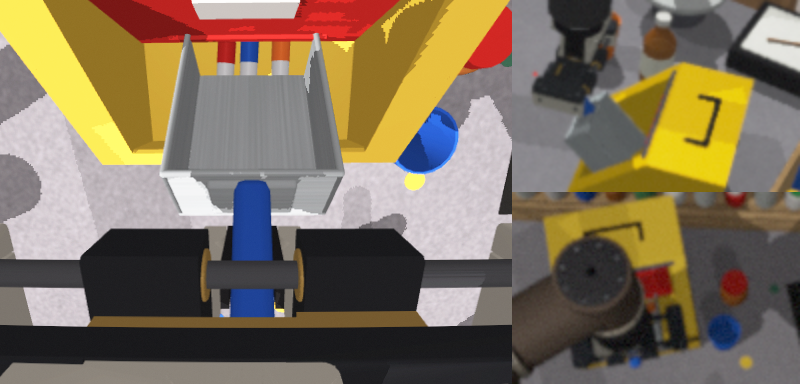

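The wrist view shows an empty pan, with the three coloured barrels beyond the lip at (227,55), (249,55) and (281,55). I'll check their depth to see whether they are really down in the bin.

```bash
python3 -c "
from h import *
p,W,_=cloud('wrist');R=Ro.from_euler('z',BY,degrees=True).as_matrix()
B=(W-np.r_[BC,0])@R*1000
for c in (227,249,281,210,265):
  print(c,[(r,tuple(np.round(B[r,c]).tolist())) for r in (25,36,44,52,60,68,74,82,100)])
"
```

```text
227 [(25, (-22.0, 14.0, 141.0)), (36, (-26.0, 16.0, 121.0)), (44, (-16.0, 23.0, 27.0)), (52, (-24.0, 23.0, 26.0)), (60, (-31.0, 23.0, 26.0)), (68, (-39.0, 23.0, 27.0)), (74, (-45.0, 24.0, 25.0)), (82, (-57.0, 19.0, 89.0)), (100, (-72.0, 18.0, 104.0))]
249 [(25, (-22.0, -1.0, 141.0)), (36, (-26.0, -1.0, 122.0)), (44, (-16.0, -0.0, 28.0)), (52, (-24.0, -0.0, 27.0)), (60, (-32.0, -0.0, 26.0)), (68, (-40.0, -0.0, 27.0)), (74, (-46.0, -0.0, 27.0)), (82, (-57.0, -0.0, 89.0)), (100, (-73.0, -1.0, 103.0))]
281 [(25, (-22.0, -23.0, 141.0)), (36, (-26.0, -25.0, 121.0)), (44, (-16.0, -34.0, 27.0)), (52, (-24.0, -34.0, 28.0)), (60, (-32.0, -34.0, 27.0)), (68, (-40.0, -34.0, 26.0)), (74, (-46.0, -34.0, 26.0)), (82, (-57.0, -29.0, 90.0)), (100, (-73.0, -28.0, 104.0))]
210 [(25, (-22.0, 26.0, 142.0)), (36, (-26.0, 28.0, 122.0)), (44, (-13.0, 43.0, 8.0)), (52, (-21.0, 43.0, 7.0)), (60, (-29.0, 44.0, 7.0)), (68, (-38.0, 44.0, 8.0)), (74, (-44.0, 44.0, 9.0)), (82, (-57.0, 34.0, 87.0)), (100, (-72.0, 33.0, 104.0))]
265 [(25, (-23.0, -12.0, 142.0)), (36, (-26.0, -13.0, 121.0)), (44, (-13.0, -18.0, 7.0)), (52, (-21.0, -18.0, 7.0)), (60, (-29.0, -18.0, 7.0)), (68, (-38.0, -18.0, 9.0)), (74, (-44.0, -18.0, 9.0)), (82, (-57.0, -15.0, 88.0)), (100, (-73.0, -14.0, 104.0))]
```

All three syringes lie on the bin floor (tops at z about 27 mm, floor at about 8 mm). Withdrawing along the scoop axis.

move_arm(commands=[[[-0.6,-0.2,0,0],[-1.2,-1,0,0],[-1.8,-1.7,0,0],[-2,-1.9,0,0],[-2,-1.9,0,0],[-2,-1.9,0,0],[-2,-1.9,0,0],[-2,-2,0,0]]])

```text
clock: 17.9
tool_pos: [0.4587, 0.1398, 0.3153]
orientation: [-106.9, 89.9, 176.1]
force: [-0.6, 1.0, -0.7]
opening: 0.02
```

```bash
python3 -c "
from h import *
p,L=tilt();handle(p,L);binpose();cv2.imwrite('pics/w12.png',p[:,:,::-1])
p,W,_=cloud('scene');R=Ro.from_euler('z',BY,degrees=True).as_matrix();B=(W-np.r_[BC,0])@R*1000;H=hsv(p)
m=((H[...,0]<8)|(H[...,0]>172))&(H[...,1]>160)&(abs(B[...,0]+60)<70)&(abs(B[...,1])<95)&(B[...,2]>60)
X=B[m];print(len(X),'flap resid from face',np.percentile((X[:,2]-X[:,0]-250)/1.414,[5,50,95]).round(1))
"
```

```text
t 17.95 tcp [0.458  0.1393 0.3195] F [-1.9 -1.1  1.3] M [-0.256  0.341  0.029] open 0.0196 tilt handle 47.44874997573855 1618 walls 35.047426646758474 1879
handle tilt 47.0 top at y0 -70.1 1114 y 4.0 34.0
grip in bin mm [-276.8   -2.   379.5] scoop yaw 12.95 F [-1.9 -1.1  1.3] open 0.0196 t 17.95
758 flap resid from face [-3.7 -1.5  1.6]
```

The flap is flush with the face again (median offset -1.5 mm). Carrying the empty scoop back to the mat.

move_arm(commands=[[[0,0,1.5,0],[0,0,3,0],[0,0,4,0],[0,0,4,0],[0,0,4,0],[0,0,4,0],[0,0,4,0],[0,0,4,0]]])

```text
clock: 18.8
tool_pos: [0.524, -0.1386, 0.3138]
orientation: [-123.7, 89.9, 159.3]
force: [1.8, 1.2, -0.5]
opening: 0.0194
```

move_arm(commands=[[[0,1,4,0],[0,2,3,0],[1,3,2.5,0],[2,3,1.2,0],[3,2.5,0.5,0],[3,1.3,0,0],[2,0.3,0,0],[0,0,0,0]]])

```text
clock: 19.6
tool_pos: [0.6752, -0.2159, 0.1989]
orientation: [-115.3, 89.5, 167.7]
force: [-0.2, -0.1, -1.7]
opening: 0.0198
```

```bash
python3 -c "
from h import *
p,L=tilt();handle(p,L);plan(.675,-.219,.13,13.0)
p,W,_=cloud('top')
m=(p.max(-1)<42)&(abs(W[...,2])<.012)&(abs(W[...,0]-.7)<.16)&(abs(W[...,1]+.21)<.13)
k,l,s,_=cv2.connectedComponentsWithStats(m.astype(np.uint8));X=W[l==1+np.argmax(s[1:,4])]
print('mat',len(X),cv2.minAreaRect((X[:,:2]*1000).astype(np.float32)))"
```

```text
t 19.65 tcp [ 0.6761 -0.2165  0.202 ] F [-0.7 -0.  -0.6] M [-0.099  0.035  0.004] open 0.0197 tilt handle 47.627800587230176 1503 walls 34.6174736818592 2098
handle tilt 46.9 top at y0 -69.3 1113 y 3.0 33.0
t 19.65 tcp [ 0.6761 -0.2165  0.202 ] jaw yaw -77.04 x [-0.005  0.001 -1.   ] y [ 0.975  0.224 -0.005] z [ 0.224 -0.975 -0.002]
shift cm (tool axes now) [ 7.2  -0.13  0.23] spin options [ 3.141e+00 -1.000e-03] j6 105.1
mat 848 ((704.3810424804688, -212.04010009765625), (192.4553985595703, 150.9967041015625), 12.66069221496582)
```

move_arm(commands=[[[2,0,0.2,0],[2.5,-0.1,0,0],[2.5,0,0,0],[1,0,0,0],[0.5,0,0,0],[0,0,0,0]]])

```text
clock: 20.3
tool_pos: [0.6775, -0.2191, 0.1203]
orientation: [59.2, 89.9, -17.9]
force: [-0.0, -0.1, -1.8]
opening: 0.0199
```

move_arm(commands=[[[0.5,0,0,0],[0.5,-0.3,0,0],[0.8,-1,0,0],[0.8,-1,0,0],[0.8,-0.8,0,0],[0,0,0,0]]], jaw=1.97)

```text
clock: 20.9
tool_pos: [0.6454, -0.2264, 0.085]
orientation: [-97.7, 90.0, -174.8]
force: [-0.3, 0.3, -1.3]
opening: 0.0198
```

```bash
python3 -c "
from h import *
p,L=tilt();handle(p,L)"
```

```text
t 20.95 tcp [ 0.6463 -0.2262  0.0853] F [-0.6  0.3 -1. ] M [-0.046 -0.014 -0.009] open 0.02 tilt handle 38.52687256181704 1572 walls 26.685351810271154 2866
handle tilt 38.1 top at y0 -70.6 1143 y 3.0 35.0
```

move_arm(commands=[[[0.8,-0.8,0,0],[0.8,-0.7,0,0],[0.8,-0.6,0,0],[0.9,-0.6,0,0],[0.9,-0.6,0,0],[0.9,-0.6,0,0],[0,0,0,0]]], jaw=1.97)

```text
clock: 21.65
tool_pos: [0.6072, -0.2345, 0.0321]
orientation: [-118.6, 89.9, 164.4]
force: [0.6, -0.2, -0.4]
opening: 0.0199
```

```bash
python3 -c "
from h import *
p,L=tilt();handle(p,L)"
```

```text
t 21.7 tcp [ 0.608  -0.2345  0.0329] F [-0.5  0.1 -0.9] M [-0.086  0.058 -0.007] open 0.0198 tilt handle 18.044923748427514 1700 walls 10.930257366989041 4111
handle tilt 17.4 top at y0 -68.9 1140 y 3.0 39.0
```

move_arm(commands=[[[0.8,-0.4,0,0],[0.8,-0.4,0,0],[0.8,-0.3,0,0],[0.6,-0.2,0,0],[0,0,0,0],[0,0,0,0]]])

```text
clock: 22.3
tool_pos: [0.5957, -0.2376, 0.0037]
orientation: [-107.5, 89.9, 175.5]
force: [-0.1, 0.2, -1.2]
opening: 0.02
```

```bash
python3 -c "
from h import *
p,L=tilt();handle(p,L);cv2.imwrite('pics/w13.png',p[:,:,::-1])"
```

```text
t 22.35 tcp [ 0.5959 -0.2375  0.0039] F [ 0.3 -0.1 -1. ] M [-0.046  0.093  0.002] open 0.02 tilt handle 8.111908867683324 1663 walls 4.331976782765661 4811
handle tilt 7.6 top at y0 -69.5 1081 y 3.0 39.0
```

move_arm(commands=[[[0.7,-0.3,0,0],[0.6,-0.2,0,0],[0.5,-0.1,0,0],[0.3,0,0,0],[0,0,0,0],[0,0,0,0]]])

```text
clock: 22.95
tool_pos: [0.59, -0.2389, -0.0173]
orientation: [-114.4, 90.0, 168.6]
force: [-0.3, -0.3, -0.3]
opening: 0.0202
```

```bash
python3 -c "
from h import *
p,L=tilt();handle(p,L)"
```

```text
t 23.0 tcp [ 0.5901 -0.2389 -0.0172] F [-0.4 -0.3 -0.9] M [-0.049  0.06   0.026] open 0.0198 tilt handle 1.2483940144758414 1553 walls -0.04919988274716144 5484
handle tilt 0.5 top at y0 -69.9 1006 y 4.0 38.0
```

Level and down. I'll release slowly, rise clear and check.

move_arm(commands=[[[0,0,0,0],[0,0,0,0],[0,0,0,0],[0,0,0,0],[0,0,0,0],[0,0,0,0],[0,0,0,0],[0,0,0,0]]], jaw=5)

```text
clock: 23.8
tool_pos: [0.5903, -0.2389, -0.0169]
orientation: [63.2, 90.0, -13.8]
force: [0.4, 0.5, 1.1]
opening: 0.05
```

move_arm(commands=[[[-1,0,0,0],[-2,0,0,0],[-3,0,0,0],[-4,0,0,0],[-4,0,0,0],[-4,0,0,0],[-3,-2,0,0],[0,0,0,0]]])

```text
clock: 24.6
tool_pos: [0.572, -0.2445, 0.1997]
orientation: [63.0, 89.5, -14.1]
force: [1.0, 0.2, 1.0]
opening: 0.05
```

```bash
python3 -c "
from h import *
p,W,_=cloud('wrist');print(get_obs()['tool_pos'],get_obs()['force'])
q,Ws,_=cloud('scene');t,_=snapshot('top')
c=np.zeros((576,800,3),np.uint8);c[:288,:384]=cv2.resize(p[:,:,::-1],(384,288));c[:288,384:]=cv2.resize(q[60:324,110:491,::-1],(416,288));c[288:,:384]=cv2.resize(t[80:272,100:356,::-1],(384,288));cv2.imwrite('pics/v14.png',c)
m=(hsv(p)[...,1]<70)&(W[...,2]>.044)&(W[...,2]<.062)&(abs(W[...,0]-.70)<.12)&(abs(W[...,1]+.213)<.09)
X=W[m];r=cv2.minAreaRect((X[:,:2]*1000).astype(np.float32));print('walls rect',r);a=np.linalg.lstsq(np.c_[X[:,:2],np.ones(len(X))],X[:,2],rcond=None)[0];print('wall top plane',a.round(3),np.median(X[:,2]).round(4))
R=Ro.from_euler('z',BY,degrees=True).as_matrix();B=(Ws-np.r_[BC,0])@R*1000;H=hsv(q)
m=((H[...,0]<8)|(H[...,0]>172))&(H[...,1]>160)&(abs(B[...,0]+60)<70)&(abs(B[...,1])<95)&(B[...,2]>60)
X=B[m];print(len(X),'flap resid',np.percentile((X[:,2]-X[:,0]-250)/1.414,[5,50,95]).round(1))
a=cv2.imread('pics/top0.png').astype(int);dd=np.abs(a-t[:,:,::-1].astype(int)).sum(-1)
"
```

```text
[ 0.57155466 -0.24389012  0.19694267] [ 0.40324832  0.18962259 -0.3720988 ]
walls rect ((662.8882446289062, -222.68258666992188), (164.54635620117188, 101.70454406738281), 12.785842895507812)
wall top plane [0.009 0.001 0.048] 0.0542
761 flap resid [-3.8 -1.6  1.5]
```

View pics/v14.png

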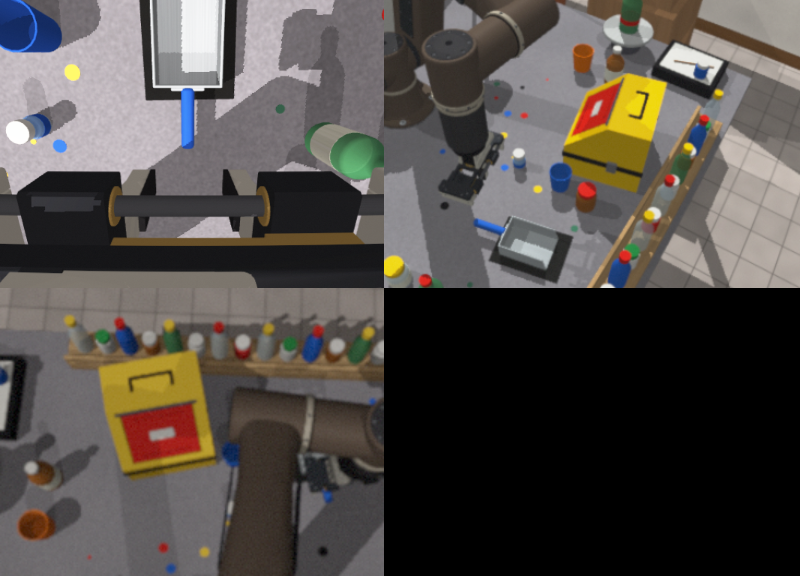

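The scoop is empty and lies flat on the mat, the flap is shut, and everything else is still standing in place. Handing in.

```bash
python3 -c "
from plant import close_job;print(close_job())"
```

```text
the job is handed in; nothing more can be done
None
```

All three syringes are in the bin, and the empty scoop is back flat on its mat. I handed the job in at about 25 s of the 64 s. No verdict was reported.

**How it was done:** I gripped the scoop by its handle and pre-tilted it about 14° on the mat. I carried it to the bin and pushed the flap in with the front rim. I then loosened the jaw slightly so the scoop pivoted to about 47° over the opening's lower edge, and the syringes slid out. The scoop went back to the mat the same way, pivoting on its lip as I lowered the handle.

**Last checks:**
- **Syringes:** wrist depth showed all three on the bin floor, with their tops about 19 mm above it.
- **Flap:** the scene camera found it shut, flush with the bin's face to within about 2 mm (median).
- **Scoop:** it is level on the mat to within about 1° and aligned with it. The gripper is open and about 20 cm above it.
- **Other objects:** the cups, jars and bottles in the last views all stood where they were. I compared these by eye only; I did not measure their positions.

**What disagreed or failed:**
- **Finger length:** the fingers really end about 42 mm short of the reported TCP. My first two grasps closed above the handle and touched nothing; after I corrected for this, the third held.
- **Grip slip:** the handle slipped about 5–8 mm in the jaws while the scoop pivoted.
- **Mixed readings:** my wall-based tilt figures ran lower than the handle-based ones, so I used the handle. The last outline of the pan also took in part of the handle, so I judged its place on the mat from the commanded pose and the pictures.

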